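# Clip the oblong roast-colour tile into the inclined viewing stand

## Task

Set up the grey inclined viewing stand for a roast-colour check: swing its spring clip up and over until it stays open by itself, then slide the oblong brown ceramic tile (not the square or the round one) long side up the slope, flat on the board beneath the open clip, until its short end sits squarely on the bottom ledge, centred within the printed outline. Then lower the clip onto the tile under control, holding it all the way down instead of letting it snap shut, and let go; do not drop the tile, and leave everything else where it is.

Things in the scene. Friction and masses are not known exactly. Their poses are not given: they have to be found in the camera images.
- board: Neutral-grey viewing board, 190 wide, 125 up the slope, inclined 35 degrees, on a fixed dark steel stand. Origin on its face, mid-width, where the face meets the inner side of the bottom ledge, 40 mm above the table. x: up the slope, away from the robot; y: left along the ledge; z: square out of the face. The ledge is a lip along the whole lower edge, 5 thick, 9 high above the face.
- seat (a point): Where the tile's underside centre belongs: on the board's face, 40 mm up the slope from the ledge, on the midline. Thin dark lines print the tile's outline on the face, from the ledge to 83 mm up and 28 mm to each side of the midline. Nothing stands above the board except the clip.
- clip (a joint): Hinge of the spring clip (rad): 0 with its nose on the bare board (as it starts), about 0.22 with its nose on the tile, 1.8 at its open stop, leaning over the ledge towards the robot. It swings out from the board. A snap-over spring drives it shut below about 0.9 and open above; the push at the knob is at most about 6 N. Let go half-way, it snaps.
- clip_hinge (a point): Middle of the clip's hinge pin, just outside the ledge at mid-width: board x = -10, z = +14 mm. The pin runs along the board's y between two ears, 26 wide overall, up to 19 mm above the face. The clip is a bent spring-steel strip 12 wide; closed, it runs from the pin over the ledge to a rounded nose (board x = 26), then turns up to a black knob.
- clip_knob (a point): Centre of the clip's black knob, a cylinder 12 in diameter, 16 long, axis along the board's y: pinch it by its two ends; it can turn between the pads. It is 51.4 mm from the pin, 0.236 rad above the board's x direction at joint 0, and swings with the clip. Board x, z = 40, 26 mm closed; -33, 60 mm open; 36, 37 mm when down on the tile.
- tile: The oblong tile: dark brown glazed ceramic, 80 x 50 x 8, 80 g, lying flat on the table. Origin at the centre of its underside, x along the 80 mm side, y along the 50 mm side, z up.
- tile_mid (a point): The middle of the oblong tile, 4 mm above its origin along its z.
- disc: A round tile of the same brown ceramic, diameter 62, 8 thick; origin at the centre of its underside. To be left alone. It, the oblong and the square tile lie in any order in three places.
- square: A square tile of the same brown ceramic, 50 x 50 x 8; origin at the centre of its underside. To be left alone.
- bowl: White cupping bowl, 90 in diameter, 60 high, origin under its centre. To be left alone.
- spoon: Spoon with a steel bowl and a wooden handle, 150 long, lying between the stand and the tiles, on the robot's side. To be left alone.
- brush: Flat brush with a wooden handle, 200 long, beyond the tiles on the right. To be left alone.
- jar: Amber jar with black cap, 68 in diameter, 100 high, beyond the tiles. To be left alone.
- scoop: Aluminium bean scoop, about 250 long with its handle, 105 wide, 50 high, beyond the bowl on the left. To be left alone.
There are look-alikes about, which are no part of the job. Leave any blue, orange or pink look-alike of the tile alone.

How it is judged:
By the outcome, as a careful person would: the job done as asked, in the order asked, and still so for the second after the job is handed in, with the robot touching nothing.
It also fails if it takes over 54 s, if anything falls off the work surface, if the arm or the gripper's body presses on something with over 40 N, if the wrist force passes 120 N, or if a joint passes its speed limit or range.

## Robot

A 6-joint arm with a two-finger parallel gripper is mounted at the origin on the work surface. World frame = base frame: x ahead of the robot, y to its left, z up, the work surface at z = 0. Lengths are in mm, angles in degrees, forces in N, time in s.
With the tool pointing down it reaches from about 350 to 850 mm from the base axis. Payload 8.1 kg.
Tool frame: the origin (TCP) lies between the finger pads; the fingertips stand 22 mm ahead of it and the grasp point (between the pads) lies 3 mm ahead of it; z points along the fingers, y is the line along which they close (so a half turn about z gives the same grasp; the last joint's range is limited). The gripper opens to 85 mm and grips with 20 to 120 N. Pads are 22 mm wide; open, the fingers measure 114 mm over their backs; the gripper's body (76 mm by 85 mm) begins 54 mm behind the grasp point. The pads swing forward as they close: fully open they stand 13 mm farther back than shut.
Start: joints at [-70.439, 7.471, 85.268, -0, 87.261, -4.893], TCP at [248.396, -546.173, 224.592] pointing down, gripper open.
Joint ranges: [-169.43, 169.43], [-51.17, 129.36], [1.28, 143.12], [-76.62, 256.62], [0, 156.53], [-152.29, 152.29]. Speed limits (degrees/s): [136.94, 136.94, 159.86, 180, 180, 180].

## Interface

Orientations are given as [roll, pitch, yaw] about the fixed x, y, z axes, in that order (R = Rz(yaw) Ry(pitch) Rx(roll)).
In Python, from bench import r, vision gives the robot as it stands.
- The arm moves only by the tool step_arm, never from a script. Its argument "targets" is a list that holds one entry, the list of rows, each a list of 6 numbers: the shift along the world's x, y, z in mm, then the turn, a rotation vector about the world's x, y, z in rad. In form: [[[x, y, z, rx, ry, rz], ...]]. A call has 1 to 12 rows; each row is the pose to reach, as a shift and turn from the pose commanded when the call began; what a row does not reach only later rows make up. A row lasts 1/12 s, in which the tool goes at most 41.7 mm and 7.16 degrees, less where a joint would pass 70% of its speed; a pose out of reach is approached as far as the arm can. A call with a gripper value outside its range is refused whole. "fingers" is the gripper's target within -1 to 1 (shut at 1, half-way at 0, fully open at -1), set as the call begins (left out, the last holds). The fingers move at their own pace and stop on an object; "newtons" is the grip in N (left out, the last holds). Time passes only in rows, so rows that repeat a pose let the fingers close. It gives the time, the measured TCP pose, the force, the opening and the grip force at its end, in the units of the state.
- r.sense(): the state, without advancing time (a new reading comes with each control period).
- vision.snapshot(name): name is "scene" or "side" or "wrist"; returns a dict with "img" (480x640x3 uint8, blue, green, red), "mtx" (3x3 intrinsics, pixels), "eye" and "attitude" of the camera in the world. Camera axes: x right, y up, looking along -z (the intrinsics and any distortion apply to the point x, -y, -z); pixel columns grow to the right and rows downward; lengths in mm; the calibration is good to about 2 mm. A picture is of the moment at which its call begins. There is no depth.
- r.hand_in(): hands the job in; it is judged then, once.
The state is a dict: "time": time; "joint_pos": joint angles; "qd": joint speeds; "joint_efforts": joint torques, N m; "tool_pos": TCP position; "tcp_rot": TCP orientation; "ft_force": force on the tool from outside, world axes, zero at the start; "wrist_torque": the same for the moment, N m; "finger_gap": finger opening in mm; "grip_force": force on a finger pad.
Only numpy, scipy, OpenCV 4.12 (cv2) and the standard library are available. Lean on these libraries where they do the work, as an engineer would, in place of code of your own. Each camera call takes 0.05 s, during which the arm holds its last target. There are 200 camera calls.

## Working session

There is one attempt and no reset: what is moved stays moved. The work goes in short steps, Python scripts to look and compute and a tool call to move; the robot and the scene stay as the last step left them, time stands still between calls to the robot, and variables do not carry over. Pictures are saved under pics/ and viewed, at most 10 in all, crops included, and the job is handed in when it is done.

Besides the shell and the picture viewer there is one more tool, called after "Request:" as name(argument=value, ...), one argument or row to a line, values as JSON. step_arm: Moves the arm, as the interface text tells. Its arguments: {"type":"object","properties":{"targets":{"type":"array"},"fingers":{"type":"number"},"newtons":{"type":"number"}},"required":["targets"]}

```bash
ls; mkdir -p pics; cat > h.py <<'E'
import numpy as np, cv2
from bench import r, vision
def snap(n,f=None):
    s=vision.snapshot(n)
    if f: cv2.imwrite('pics/'+f,s['img'])
    return s
E
python3 - <<'E'
from h import *
import pickle
d={}
for n in ['scene','side','wrist']:
    d[n]=snap(n,n+'0.png'); print(n,{k:v for k,v in d[n].items() if k!='img'})
pickle.dump(d,open('d0.pkl','wb'))
print(r.sense())
E
```

```text
pics
scene {'mtx': array([[540.12092595,   0.        , 320.67160356],
       [  0.        , 540.12092595, 232.99547813],
       [  0.        ,   0.        ,   1.        ]]), 'eye': array([1440.68306316, -382.81966061,  714.21791917]), 'attitude': array([56.9359875 ,  1.26228266, 67.37130637])}
side {'mtx': array([[538.99078289,   0.        , 318.02474912],
       [  0.        , 538.99078289, 236.70906771],
       [  0.        ,   0.        ,   1.        ]]), 'eye': array([271.07558235, 963.88914477, 917.12532986]), 'attitude': array([  50.46761251,   -0.59638193, -163.58526838])}
wrist {'mtx': array([[382.51588465,   0.        , 326.22896772],
       [  0.        , 382.51588465, 236.37807347],
       [  0.        ,   0.        ,   1.        ]]), 'eye': array([ 323.9990773 , -510.29944286,  372.57105174]), 'attitude': array([-18.77876634,   0.08699984, -65.51515498])}
{'time': 0.15, 'joint_pos': array([-7.04382822e+01,  7.50559501e+00,  8.53152127e+01,  1.70251445e-03,
        8.72621016e+01, -4.89294275e+00]), 'qd': array([-0.08575958, -0.13017747, -0.24462423, -0.01384372,  0.02839737,
       -0.01657981]), 'joint_efforts': array([ 2.34410018e-04, -5.70063078e+01, -5.01158237e+01, -2.42715414e-04,
        9.51542024e-03, -4.24969619e-05]), 'tool_pos': array([ 248.268971  , -545.74719928,  223.77842443]), 'tcp_rot': array([-1.79917538e+02, -8.76593837e-03,  2.44545717e+01]), 'ft_force': array([-0.5322762 , -0.20798703,  0.50532668]), 'wrist_torque': array([ 0.04026092, -0.00618377,  0.08460707]), 'grip_force': 0.0, 'finger_gap': 85.08875347406257}
```

View pics/scene0.png

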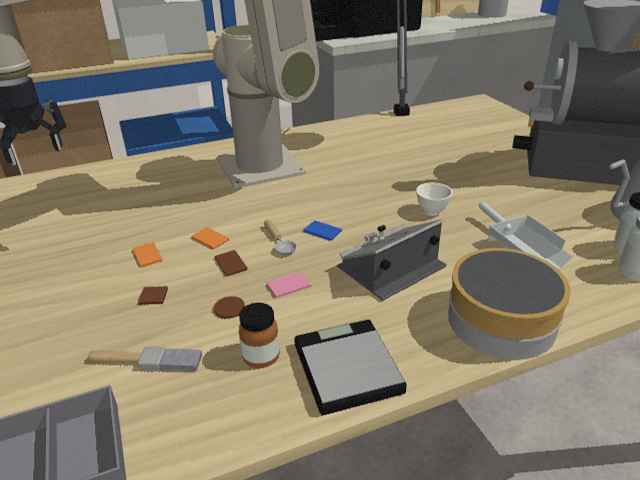

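View pics/side0.png

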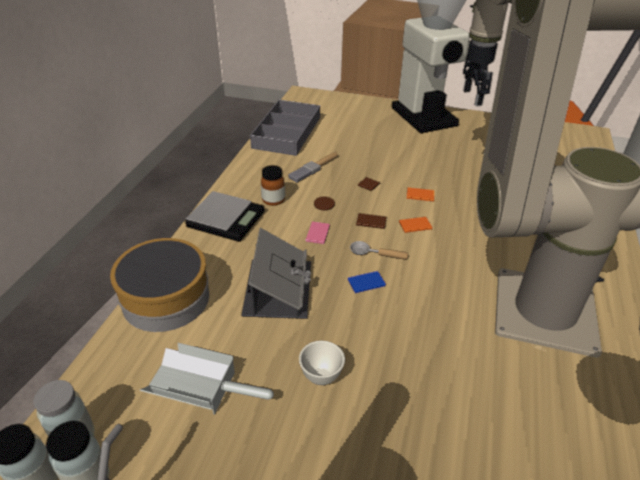

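The scene view shows the oblong brown tile at (231,263), the square at (153,295), the disc at (229,307), and the stand at (395,258) seen from behind. The side view shows the oblong at (371,221), and the board face around (280,270) with the knob near (293,265).

```bash
cat >> h.py <<'E'
from scipy.spatial.transform import Rotation as Ro
def RR(a): return Ro.from_euler('xyz',a,degrees=True).as_matrix()
def ray(s,uv):
    m=s['mtx']; d=np.array([(uv[0]-m[0,2])/m[0,0],-(uv[1]-m[1,2])/m[1,1],-1.])
    d=RR(s['attitude'])@d; return s['eye'],d/np.linalg.norm(d)
def onplane(s,uv,p,n):
    e,d=ray(s,uv); return e+d*(np.dot(np.array(p)-e,n)/np.dot(d,n))
def atz(s,uv,z): return onplane(s,uv,[0,0,z],np.array([0,0,1.]))
def proj(s,P):
    q=RR(s['attitude']).T@(np.array(P)-s['eye']); m=s['mtx']
    return np.array([m[0,2]+m[0,0]*q[0]/-q[2], m[1,2]-m[1,1]*q[1]/-q[2]])
def tri(obs):
    A=np.zeros((3,3));b=np.zeros(3);L=[]
    for s,uv in obs:
        e,d=ray(s,uv);M=np.eye(3)-np.outer(d,d);A+=M;b+=M@e;L.append((e,d))
    p=np.linalg.solve(A,b); return p,[np.linalg.norm(np.cross(p-e,d)) for e,d in L]
def browns(s,amin=60):
    h=cv2.cvtColor(s['img'],cv2.COLOR_BGR2HSV)
    m=((h[...,0]<14)|(h[...,0]>172))&(h[...,1]>70)&(h[...,2]<115)
    m=cv2.morphologyEx(m.astype(np.uint8),cv2.MORPH_OPEN,np.ones((3,3)))
    return [c for c in cv2.findContours(m,cv2.RETR_EXTERNAL,cv2.CHAIN_APPROX_NONE)[0] if cv2.contourArea(c)>amin]
def rect_at(s,c,z):
    P=np.array([atz(s,p[0],z)[:2] for p in c],np.float32); return cv2.minAreaRect(P)
E
python3 - <<'E'
from h import *
import pickle
d=pickle.load(open('d0.pkl','rb'))
for n in ['scene','side']:
    for c in browns(d[n]):
        x,y,w,h=cv2.boundingRect(c)
        R=rect_at(d[n],c,8)
        if max(R[1])<110 and abs(R[0][0])<900: print(n,(x+w/2,y+h/2),np.round(R[0]),np.round(R[1]),round(R[2],1))
S=d['side'];C=d['scene']
# tile triangulate
print(tri([(C,(231,263)),(S,(371,221))]))
print('board-top corner right/left', tri([(C,(344,261)),(S,(262,232))]), tri([(C,(440,223)),(S,(307,303))]))
print('knob',tri([(C,(381,229)),(S,(293,264))]))
for n,b in (('scene',(330,200,460,300)),('side',(230,215,330,330))):
    i=d[n]['img'][b[1]:b[3],b[0]:b[2]]; cv2.imwrite(f'pics/{n}c.png',cv2.resize(i,None,fx=4,fy=4,interpolation=cv2.INTER_CUBIC))
a=cv2.imread('pics/scenec.png');b=cv2.imread('pics/sidec.png')
H=max(a.shape[0],b.shape[0]);pad=lambda i:cv2.copyMakeBorder(i,0,H-i.shape[0],0,0,0)
o=np.hstack([pad(a),pad(b)]);print(o.shape);cv2.imwrite('pics/both.png',cv2.resize(o,None,fx=.85,fy=.85))
E
```

```text
scene (229.0, 307.5) [ 605. -251.] [59. 60.] 66.0
scene (153.0, 295.5) [ 505. -384.] [52. 51.] 65.9
scene (231.0, 263.5) [ 460. -209.] [83. 49.] 5.1
side (371.5, 221.0) [ 454. -206.] [77. 51.] 5.3
side (324.5, 203.5) [ 600. -247.] [52. 59.] 16.7
side (368.5, 184.0) [ 500. -382.] [52. 48.] 69.5
side (276.0, 183.5) [ 767. -302.] [39. 64.] 19.4
(array([ 454.7039987 , -207.56767155,    3.42713543]), [np.float64(1.4265488785739753), np.float64(1.4265488785739986)])
board-top corner right/left (array([676.39163426, -10.28041282,  81.80994565]), [np.float64(21.220618013170252), np.float64(21.220618013170267)]) (array([539.59122896, 234.70304509,  66.38764934]), [np.float64(43.00146225703857), np.float64(43.001462257038476)])
knob (array([576.4679566 , 102.72166692,  81.64806967]), [np.float64(1.1489890699384901), np.float64(1.1489890699382594)])
(460, 920, 3)
```

View pics/both.png

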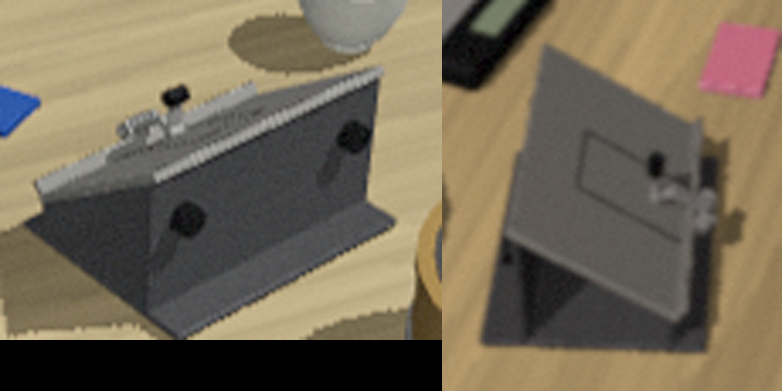

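```bash
python3 - <<'E'
from h import *
import pickle
d=pickle.load(open('d0.pkl','rb'));S=d['side'];C=d['scene']
P={}
for n,a,b in [('TR',(375.6,252.4),(260.3,228.2)),('TL',(441.8,220.6),(249.4,284.1)),('LR',(341.2,254.4),(305.9,250.3)),('LL',(405,225.9),(300.9,308.5)),('knob',(381.8,228.2),(292.9,263.5))]:
    p,e=tri([(C,a),(S,b)]);P[n]=p;print(n,p.round(1),round(e[0],1))
print([np.linalg.norm(P[a]-P[b]).round(1) for a,b in ('TR TL'.split(),'LR LL'.split(),'TR LR'.split(),'TL LL'.split())])
yaw=np.degrees(np.arctan2(-(P['TL']-P['TR'])[0],(P['TL']-P['TR'])[1]));print('yaw',yaw)
yaw2=np.degrees(np.arctan2(-(P['LL']-P['LR'])[0],(P['LL']-P['LR'])[1]));print(yaw2)
# approximate origin from knob
R=Ro.from_euler('ZY',[yaw,-35],degrees=True).as_matrix()
print(P['knob']-R@[40,0,26],(P['TL']+P['TR'])/2-R@[125,0,0])
E
```

```text
TR [682.2  33.1 108.2] 1.7
TL [635.7 215.5 106.9] 0.7
LR [576.4   7.2  43.1] 2.2
LL [529.6 191.9  39.3] 1.6
knob [576.7 104.   83.8] 1.7
[np.float64(188.3), np.float64(190.5), np.float64(126.9), np.float64(128.0)]
yaw 14.29647405046364
14.222916438994886
[559.38986205  99.55582636  39.57983252] [559.77368556  99.01388562  35.81315615]
```

The stand reconstructs well: edges measure 188–190 by 127, against 190 by about 128 expected. Board origin is about (559.5, 99.3, 39) with yaw 14.3°. Next I move above the knob.

Request:
step_arm(
  targets=[
    [[18,36,0,0,0,-0.015],[36,72,0,0,0,-0.03],[54,108,0,0,0,-0.045],[72,144,0,0,0,-0.06],[91,180,0,0,0,-0.075],[109,216,0,0,0,-0.09],[127,252,0,0,0,-0.105],[145,288,0,0,0,-0.12],[164,325,0,0,0,-0.135],[182,361,0,0,0,-0.15],[200,397,0,0,0,-0.165],[219,433,0,0,0,-0.177]],
  ],
  fingers=0,
  newtons=40,
)

```text
time: 1.15
tool_pos: [467.7, -111.1, 224.6]
tcp_rot: [180.0, -0.0, 14.3]
ft_force: [0.8, -0.2, 0.4]
finger_gap: 42.1
grip_force: 0.0
```

Request:
step_arm(
  targets=[
    [[18,36,-4,0,0,0],[36,72,-8,0,0,0],[54,108,-12,0,0,0],[73,144,-16,0,0,0],[91,180,-20,0,0,0],[110,217,-24,0,0,0],[110,217,-24,0,0,0],[110,217,-24,0,0,0]],
  ],
)

```text
time: 1.82
tool_pos: [577.1, 106.0, 199.0]
tcp_rot: [-180.0, 0.2, 14.5]
ft_force: [-0.5, -0.6, 0.7]
finger_gap: 43.0
grip_force: 0.0
```

```bash
python3 - <<'E'
from h import *
import pickle
w=snap('wrist','w1.png');pickle.dump(w,open('w1.pkl','wb'));print(w['eye'],w['attitude']);q=r.sense();print(q['tool_pos'],q['tcp_rot'],q['finger_gap'])
R=Ro.from_euler('ZY',[14.3,-35],degrees=True).as_matrix();O=np.array([559.5,99.3,40])
for n,b in dict(knob=[40,0,26],o1=[83,28,0],o2=[83,-28,0],TL=[125,95,0],TR=[125,-95,0],LL=[-5,95,9],pin=[-10,0,14]).items(): print(n,proj(w,O+R@b).round())
E
```

```text
[657.95326275 128.00522553 347.65922686] [-1.89391287e+01  3.54255575e-02 -7.54479036e+01]
[576.97041168 104.53984677 199.61178247] [1.79998060e+02 1.10284312e-01 1.44279549e+01] 42.51536111492915
knob [331. 229.]
o1 [290. 159.]
o2 [373. 160.]
TL [170. 105.]
TR [495. 106.]
LL [217. 245.]
pin [330. 253.]
```

View pics/w1.png

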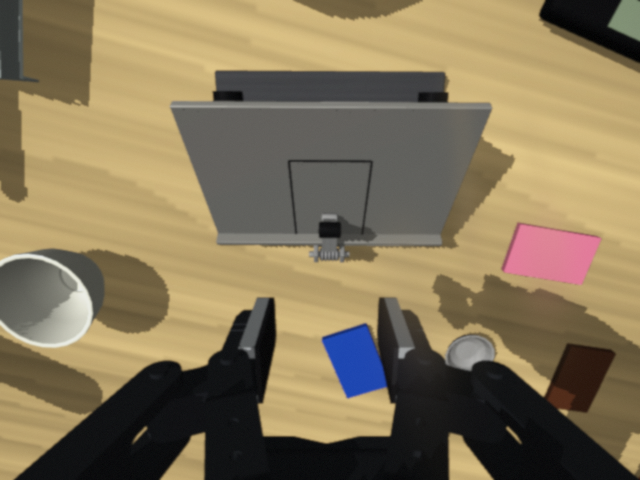

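The prediction matches the wrist image: knob at (330,229), outline corners at (290,161) and (373,161), all within about 1 mm. Descend and pinch.

Request:
step_arm(
  targets=[
    [[0,0,-35,0,0,0],[0,0,-65,0,0,0],[0,0,-90,0,0,0],[0,0,-105,0,0,0],[0,0,-112,0,0,0],[0,0,-112,0,0,0]],
  ],
)

```text
time: 2.37
tool_pos: [575.9, 102.4, 87.0]
tcp_rot: [-180.0, 0.2, 14.2]
ft_force: [-0.5, -0.9, 0.3]
finger_gap: 42.9
grip_force: 0.0
```

Request:
step_arm(
  targets=[
    [[0,0,0,0,0,0],[0,0,0,0,0,0],[0,0,0,0,0,0],[0,0,0,0,0,0],[0,0,0,0,0,0]],
  ],
  fingers=1,
  newtons=40,
)

```text
time: 2.78
tool_pos: [578.0, 103.9, 89.6]
tcp_rot: [180.0, -0.1, 14.3]
ft_force: [-0.8, 0.5, -0.2]
finger_gap: -0.1
grip_force: 0.0
```

```bash
python3 - <<'E'
from h import *
R=Ro.from_euler('ZY',[14.3,-35],degrees=True).as_matrix();pin=np.array([-10,0,14])
k=lambda t:R@(pin+51.4*np.array([np.cos(.236+t),0,np.sin(.236+t)]))
for t in np.arange(0,1.81,.1): print(round(t,1),(k(t)-k(0)).round(1))
q=r.sense();print(q['tool_pos'],q['ft_force'])
E
```

```text
0.0 [0. 0. 0.]
0.1 [-3.9 -1.   3.2]
0.2 [-8.1 -2.1  6. ]
0.3 [-12.5  -3.2   8.3]
0.4 [-17.1  -4.4  10.2]
0.5 [-21.9  -5.6  11.6]
0.6 [-26.8  -6.8  12.5]
0.7 [-31.8  -8.1  12.9]
0.8 [-36.8  -9.4  12.7]
0.9 [-41.7 -10.6  12.1]
1.0 [-46.6 -11.9  10.9]
1.1 [-51.3 -13.1   9.3]
1.2 [-55.8 -14.2   7.2]
1.3 [-60.1 -15.3   4.6]
1.4 [-64.2 -16.4   1.6]
1.5 [-67.9 -17.3  -1.8]
1.6 [-71.3 -18.2  -5.6]
1.7 [-74.2 -18.9  -9.7]
1.8 [-76.8 -19.6 -14.1]
[578.03075772 103.88553477  89.64694118] [-0.78122369  0.50703321 -0.20750098]
```

Closed on nothing (gap 0), so I look before doing anything else.

```bash
python3 - <<'E'
from h import *
w=snap('wrist');s=snap('side');c=snap('scene')
a=w['img'][150:450,120:520];cv2.imwrite('pics/m.png',np.hstack([a,cv2.resize(s['img'][200:320,235:345],(275,300),interpolation=3)]))
q=proj(s,r.sense()['tool_pos']);print(q, proj(w,r.sense()['tool_pos']-[0,0,22]))
E
```

```text
[291.90415705 262.18177375] [328.15030129 285.21638581]
```

View pics/m.png

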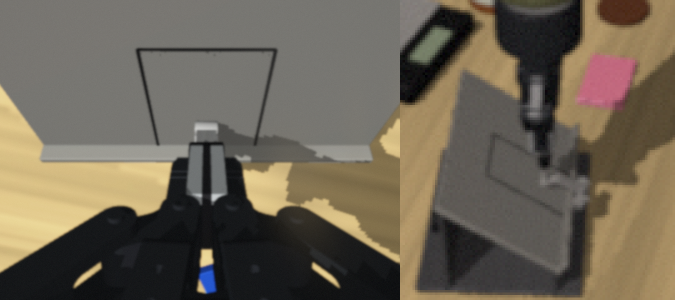

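```bash
python3 - <<'E'
from h import *
s=snap('side');c=snap('scene');T=np.array([577,103.8,88])
for n,i in (('side',s),('scene',c)):
    print(n,[proj(i,T+[0,0,z]).round(1) for z in (0,-3,-22)])
a=cv2.resize(s['img'][235:285,265:325],None,fx=6.5,fy=6.5,interpolation=3);b=cv2.resize(c['img'][200:250,350:410],None,fx=6.5,fy=6.5,interpolation=3)
cv2.imwrite('pics/m2.png',np.hstack([a,b]))
E
```

```text
side [array([292.2, 262.5]), array([292.2, 263.5]), array([292.4, 269.6])]
scene [array([381.2, 226.2]), array([381.2, 227.4]), array([380.8, 234.8])]
```

View pics/m2.png

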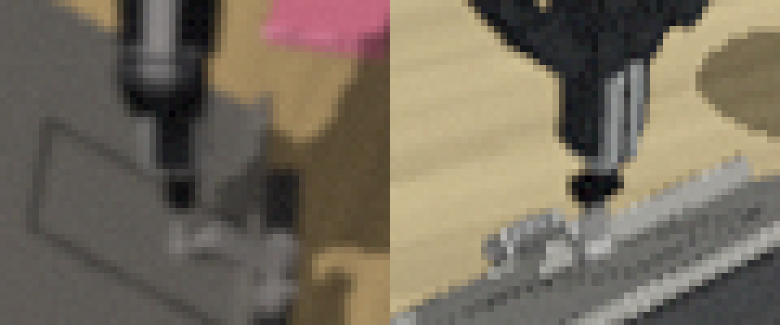

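```bash
python3 - <<'E'
from h import *
s=snap('side');c=snap('scene');w=snap('wrist')
print(tri([(s,(292.7,262.4)),(c,(382.5,226))]),tri([(s,(292.7,262.4)),(c,(382.5,226)),(w,(326,293))]))
for z in (95,90,88,80,66): print(z,proj(w,[577,103.8,z]).round(1))
q=r.sense();print(q['tool_pos'],q['joint_pos'].round(2),w['eye'])
E
```

```text
(array([576.43678706, 105.65377503,  88.81119922]), [np.float64(1.5826037277109015), np.float64(1.5826037277109062)]) (array([578.86843225, 105.35449027,  87.70117105]), [np.float64(3.637199260053373), np.float64(1.4427437735634727), np.float64(4.111586191514382)])
95 [328.8 315.5]
90 [328.7 309.5]
88 [328.7 307.2]
80 [328.6 298.6]
66 [328.4 285.1]
[577.36008415 103.84996779  88.54416479] [ 5.19 11.39 95.52 -0.   73.1  80.88] [657.94527298 125.59989357 237.44876933]
```

Three views agree that the fingertips end about level with the TCP (z≈88), not 22 mm ahead of it, so they closed just above the knob. The clip has not moved. I'll open and go about 19 mm deeper.

Request:
step_arm(
  targets=[
    [[0,0,3,0,0,0],[0,0,3,0,0,0],[0,0,3,0,0,0],[0,0,3,0,0,0],[0,0,-3,0,0,0],[0,0,-9,0,0,0],[0,0,-15,0,0,0],[0,0,-18,0,0,0],[0,0,-18,0,0,0]],
  ],
  fingers=0,
)

```text
time: 3.93
tool_pos: [576.2, 103.7, 68.8]
tcp_rot: [-180.0, 0.2, 14.3]
ft_force: [-0.1, 0.5, -0.6]
finger_gap: 42.8
grip_force: 0.0
```

Request:
step_arm(
  targets=[
    [[0,0,0,0,0,0],[0,0,0,0,0,0],[0,0,0,0,0,0],[0,0,0,0,0,0]],
  ],
  fingers=1,
  newtons=40,
)

```text
time: 4.27
tool_pos: [577.6, 103.9, 70.9]
tcp_rot: [180.0, -0.0, 14.3]
ft_force: [-0.5, -0.1, 0.4]
finger_gap: 14.3
grip_force: 39.0
```

Request:
step_arm(
  targets=[
    [[-3.9,-1,3.2,0,0,0],[-8.1,-2.1,6,0,0,0],[-12.5,-3.2,8.3,0,0,0],[-17.1,-4.4,10.2,0,0,0],[-21.9,-5.6,11.6,0,0,0],[-26.8,-6.8,12.5,0,0,0]],
  ],
)

```text
time: 4.77
tool_pos: [551.3, 97.2, 83.5]
tcp_rot: [180.0, -0.1, 14.3]
ft_force: [5.0, 1.9, -6.0]
finger_gap: 14.2
grip_force: 39.1
```

Request:
step_arm(
  targets=[
    [[-5,-1.3,0.4,0,0,0],[-10,-2.6,0.2,0,0,0],[-14.9,-3.8,-0.4,0,0,0],[-19.8,-5.1,-1.6,0,0,0],[-24.5,-6.3,-3.2,0,0,0],[-29,-7.4,-5.3,0,0,0]],
  ],
)

```text
time: 5.27
tool_pos: [524.4, 90.3, 81.3]
tcp_rot: [180.0, -0.4, 14.3]
ft_force: [-0.5, 2.8, 16.7]
finger_gap: 14.1
grip_force: 38.8
```

Request:
step_arm(
  targets=[
    [[-4.5,-1.1,-1,0,0,0],[-8.5,-2.2,-4,0,0,0],[-12,-3.1,-7.4,0,0,0],[-15.5,-4,-11.2,0,0,0],[-18.5,-4.7,-15.3,0,0,0],[-20.5,-5.2,-18.8,0,0,0],[-20.5,-5.2,-18.8,0,0,0]],
  ],
)

```text
time: 5.85
tool_pos: [500.3, 84.3, 59.6]
tcp_rot: [-180.0, 0.0, 14.3]
ft_force: [-6.0, -0.9, 7.9]
finger_gap: 13.6
grip_force: 58.3
```

Request:
step_arm(
  targets=[
    [[0,0,0,0,0,0],[0,0,0,0,0,0],[0,0,0,0,0,0],[0,0,10,0,0,0],[0,0,30,0,0,0],[0,0,65,0,0,0],[0,0,100,0,0,0],[0,-36,120,0,0,-0.04],[0,-76,120,0,0,-0.08],[0,-116,120,0,0,-0.12],[-5,-156,120,0,0,-0.16],[-10,-195,120,0,0,-0.16]],
  ],
  fingers=0,
)

```text
time: 6.85
tool_pos: [491.0, -112.4, 180.3]
tcp_rot: [180.0, -0.1, 5.0]
ft_force: [0.9, 0.3, 0.5]
finger_gap: 42.6
grip_force: 0.0
```

```bash
python3 - <<'E'
from h import *
import pickle
w=snap('wrist','w2.png');pickle.dump(w,open('w2.pkl','wb'))
s=snap('side');c=snap('scene')
q=r.sense();print(q['tool_pos'],q['tcp_rot'])
for n,i in (('wrist',w),('side',s),('scene',c)):
    for k in browns(i):
        R=rect_at(i,k,8);x,y,ww,h=cv2.boundingRect(k)
        if 60<max(R[1])<110: print(n,(x+ww/2,y+h/2),np.round(R[0],1),np.round(R[1]),round(R[2],1))
a=cv2.resize(s['img'][225:305,245:345],None,fx=4,fy=4,interpolation=3)
cv2.imwrite('pics/m3.png',np.hstack([a,cv2.resize(w['img'],(427,320))]))
R=Ro.from_euler('ZY',[14.3,-35],degrees=True).as_matrix();O=np.array([559.5,99.3,40])
for n,b in dict(open=[-33,0,60],closed=[40,0,26],pin=[-10,0,14]).items(): print(n,O+R@b,(proj(s,O+R@b)-[245,225])*4)
E
```

```text
[ 490.74511948 -113.31103699  179.80034108] [ 1.79964679e+02 -2.75620922e-02  4.87060799e+00]
wrist (430.5, 254.5) [ 455.3 -206.7] [77. 49.] 5.1
wrist (511.5, 87.0) [ 600.4 -246.6] [59. 61.] 5.5
side (371.5, 221.0) [ 453.7 -206.6] [75. 52.] 6.3
scene (229.0, 307.5) [ 605.3 -250.7] [59. 60.] 66.0
scene (231.0, 263.5) [ 460.1 -209. ] [83. 49.] 5.6
open [499.95727443  84.12274957  70.22110026] [327.29365718 177.33628399]
closed [576.79992935 103.7096967   84.24101061] [189.17409645 154.81842993]
pin [543.78102357  95.29328315  45.73236426] [248.85396416 205.5742223 ]
```

View pics/m3.png

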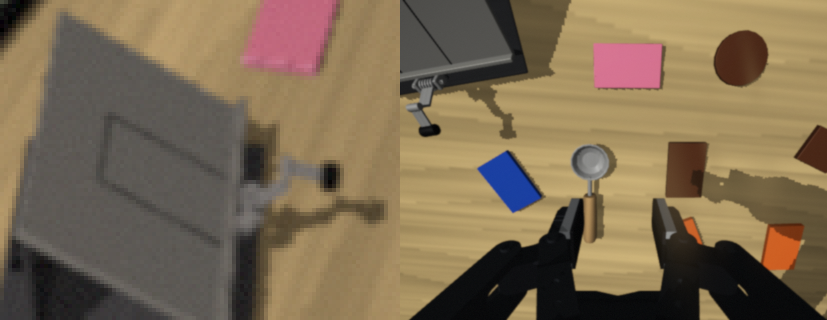

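The clip stays open: its knob is at (328,177) in the crop, against (327,177) predicted. The oblong tile at wrist (430,254) gives (455.5, -207), yaw 5.1°. Move above it.

Request:
step_arm(
  targets=[
    [[-10,-35,-20,0,0,0],[-20,-70,-50,0,0,0],[-27.5,-95,-85,0,0,0],[-27.5,-95,-115,0,0,0],[-27.5,-95,-140,0,0,0],[-27.5,-95,-149,0,0,0],[-27.5,-95,-149,0,0,0],[-27.5,-95,-149,0,0,0]],
  ],
  fingers=-0.42,
  newtons=30,
)

```text
time: 7.67
tool_pos: [464.4, -204.8, 30.9]
tcp_rot: [-180.0, -0.0, 5.2]
ft_force: [-0.6, -0.0, 0.9]
finger_gap: 60.5
grip_force: 0.0
```

```bash
python3 - <<'E'
from h import *
w=snap('wrist','w3.png');q=[r.sense()]
for _ in range(3): snap('wrist'); q.append(r.sense())
print(np.mean([x['tool_pos'] for x in q],0),np.mean([x['tcp_rot'][2] for x in q]),q[0]['finger_gap'])
for k in browns(w):
    R=rect_at(w,k,8);x,y,ww,h=cv2.boundingRect(k)
    print((x,y,ww,h),np.round(R[0],1),np.round(R[1]),round(R[2],1))
E
```

```text
[ 465.49944933 -205.80892695   32.3369244 ] 5.209658260622999 60.93529129562314
(601, 427, 39, 35) [ 381.4 -386.2] [36. 15.] 50.7
(623, 244, 17, 32) [ 489.7 -349.9] [17.  8.] 20.0
(281, 225, 102, 143) [ 455.1 -207.2] [80. 49.] 5.3
(394, 0, 149, 62) [ 580.7 -248.9] [22. 58.] 5.2
```

View pics/w3.png

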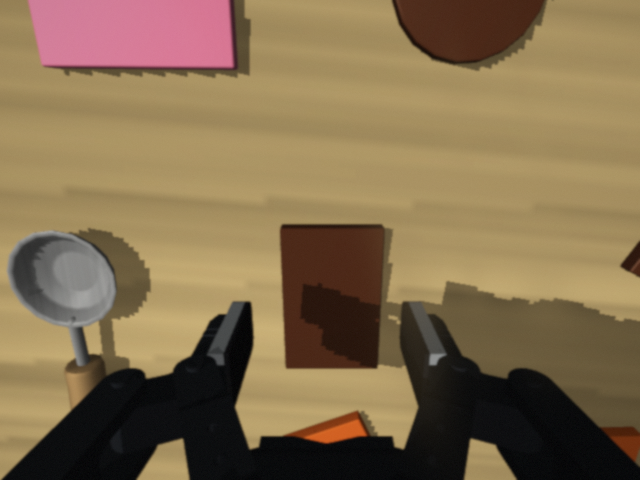

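The tile spans (281–383, 225–368) in the wrist view and is centred between the fingers, with the spoon clear on the left. Descend and feel for the table.

Request:
step_arm(
  targets=[
    [[0,-0.5,-15,0,0,0],[0,-0.5,-27,0,0,0],[0,-0.5,-32,0,0,0],[0,-0.5,-33,0,0,0],[0,-0.5,-34,0,0,0]],
  ],
)

```text
time: 8.28
tool_pos: [463.4, -205.9, -4.2]
tcp_rot: [-180.0, 0.0, 5.1]
ft_force: [0.6, -0.8, 0.3]
finger_gap: 60.7
grip_force: 0.0
```

Request:
step_arm(
  targets=[
    [[0,0,-1,0,0,0],[0,0,-2,0,0,0],[0,0,-2,0,0,0]],
  ],
)

```text
time: 8.53
tool_pos: [463.8, -206.2, -5.7]
tcp_rot: [180.0, -0.0, 5.1]
ft_force: [-0.4, -0.5, -0.4]
finger_gap: 60.7
grip_force: 0.0
```

Request:
step_arm(
  targets=[
    [[0,0,-1,0,0,0],[0,0,-2,0,0,0],[0,0,-2,0,0,0]],
  ],
)

```text
time: 8.78
tool_pos: [463.6, -206.1, -8.1]
tcp_rot: [180.0, -0.0, 5.1]
ft_force: [-0.8, 0.3, 0.3]
finger_gap: 60.6
grip_force: 0.0
```

Request:
step_arm(
  targets=[
    [[0,0,-1,0,0,0],[0,0,-2,0,0,0],[0,0,-2,0,0,0]],
  ],
)

```text
time: 9.03
tool_pos: [463.5, -206.0, -10.2]
tcp_rot: [-180.0, 0.0, 5.1]
ft_force: [-0.3, -0.9, -0.6]
finger_gap: 60.7
grip_force: 0.0
```

Request:
step_arm(
  targets=[
    [[0,0,-1,0,0,0],[0,0,-2,0,0,0],[0,0,-2,0,0,0]],
  ],
)

```text
time: 9.28
tool_pos: [463.7, -206.1, -11.9]
tcp_rot: [180.0, -0.0, 5.1]
ft_force: [-2.0, 0.3, 2.1]
finger_gap: 60.5
grip_force: 1.3
```

Request:
step_arm(
  targets=[
    [[0,0,-1,0,0,0],[0,0,-2,0,0,0],[0,0,-2,0,0,0]],
  ],
)

```text
time: 9.53
tool_pos: [463.8, -206.2, -12.0]
tcp_rot: [-180.0, 0.0, 5.2]
ft_force: [-11.8, 5.7, 26.5]
finger_gap: 60.5
grip_force: 13.2
```

Table contact at TCP z = -12 (gap 60). Raise a little and close on the tile.

Request:
step_arm(
  targets=[
    [[0,0,5,0,0,0],[0,0,5,0,0,0]],
  ],
)

```text
time: 9.7
tool_pos: [464.3, -206.4, -8.0]
tcp_rot: [179.9, -0.1, 5.1]
ft_force: [0.3, 0.1, 0.2]
finger_gap: 60.7
grip_force: 0.0
```

Request:
step_arm(
  targets=[
    [[0,0,0,0,0,0],[0,0,0,0,0,0],[0,0,0,0,0,0],[0,0,0,0,0,0],[0,0,0,0,0,0]],
  ],
  fingers=1,
  newtons=40,
)

```text
time: 10.12
tool_pos: [464.0, -206.3, -8.6]
tcp_rot: [180.0, -0.0, 5.1]
ft_force: [-1.8, 1.1, 7.4]
finger_gap: 48.5
grip_force: 40.9
```

Request:
step_arm(
  targets=[
    [[0,0,0,0,0,0],[0,0,1,0,0,0],[0,0,2,0,0,0]],
  ],
  fingers=-0.35,
)

```text
time: 10.37
tool_pos: [463.2, -205.8, -7.5]
tcp_rot: [-180.0, 0.0, 5.1]
ft_force: [0.6, -0.1, -0.6]
finger_gap: 57.7
grip_force: 0.0
```

Request:
step_arm(
  targets=[
    [[0,0,0,0,0,0],[0,0,0,0,0,0],[0,0,0,0,0,0],[0,0,0,0,0,0]],
  ],
  fingers=1,
  newtons=50,
)

```text
time: 10.7
tool_pos: [463.8, -206.2, -6.8]
tcp_rot: [180.0, -0.0, 5.1]
ft_force: [-1.2, 1.1, 5.7]
finger_gap: 48.2
grip_force: 52.0
```

Request:
step_arm(
  targets=[
    [[0,0,8,0,0,0],[0,0,30,0,0,0],[0,0,65,0,0,0],[0,0,100,0,0,0],[0,0,130,0,0,0],[0,0,150,0,0,0],[0,0,150,0,0,0]],
  ],
)

```text
time: 11.28
tool_pos: [466.4, -207.7, 149.0]
tcp_rot: [179.7, -0.4, 5.1]
ft_force: [1.4, -0.5, 0.0]
finger_gap: 47.9
grip_force: 51.9
```

```bash
python3 - <<'E'
from h import *
w=snap('wrist','w4.png');s=snap('side')
q=[r.sense()]
for _ in range(3): snap('scene'); q.append(r.sense())
T=np.mean([x['tool_pos'] for x in q],0);rot=q[0]['tcp_rot'];print(T,rot,q[0]['finger_gap'])
# tile in tool frame: assume underside z=T+9ish; top +8
for k in browns(w):
    for zz in (T[2]+14,):
        R=rect_at(w,k,zz)
        if max(R[1])>30: print(cv2.boundingRect(k),np.round(R[0],1),np.round(R[1]),round(R[2],1),(np.array(R[0])-T[:2]).round(1))
# board pose on planning frame
Rb=Ro.from_euler('ZY',[14.3,-35],degrees=True).as_matrix();O=np.array([559.5,99.3,40])
for up in (0,):
  for b in ([40,0,0],[52,0,0],[52,0,12],[65,0,60]): print(b,(O+Rb@b).round(1))
print('normal',Rb[:,2])
E
```

```text
[ 463.01001694 -205.75450439  142.05693715] [ 1.79937804e+02 -8.66391598e-02  5.14574951e+00] 48.258541645948384
(262, 251, 127, 170) [ 453.  -207.9] [84. 53.] 4.9 [-10.   -2.1]
[40, 0, 0] [591.3 107.4  62.9]
[52, 0, 0] [600.8 109.8  69.8]
[52, 0, 12] [594.1 108.1  79.7]
[65, 0, 60] [577.7 104.  126.4]
normal [-0.55580459 -0.14167281  0.81915204]
```

```bash
cat > plan.py <<'E'
from h import *
import pickle
from scipy.optimize import least_squares
d=pickle.load(open('d0.pkl','rb'));w1=pickle.load(open('w1.pkl','rb'));S=d['side'];C=d['scene']
# refine outline in w1: dark line columns/rows
obs=[(C,(375.6,252.4),(125,-95,0)),(C,(441.8,220.6),(125,95,0)),(C,(341.2,254.4),(-5,-95,9)),(S,(260.3,228.2),(125,-95,0)),(S,(249.4,284.1),(125,95,0)),(S,(305.9,250.3),(-5,-95,9)),(S,(300.9,308.5),(-5,95,9)),
(w1,(289.5,160.8),(83,28,0)),(w1,(372.2,160.8),(83,-28,0)),(w1,(173,103),(125,95,0)),(w1,(490,103),(125,-95,0)),(w1,(217,244),(-5,95,9)),(w1,(441,244),(-5,-95,9)),
(S,(272.6,253.8),(83,-28,0)),(S,(270.3,270),(83,28,0))]
def f(p):
    R=Ro.from_euler('ZY',[p[3],-35],degrees=True).as_matrix()
    return np.concatenate([proj(s,p[:3]+R@np.array(b))-uv for s,uv,b in obs])
E
python3 - <<'E'
from plan import *
o=least_squares(f,[559.5,99.3,40,14.3],loss='soft_l1');print(o.x.round(2));print(f(o.x).reshape(-1,2).round(1).tolist())
yaw=o.x[3];O=o.x[:3].copy();O[2]=40
Rb=Ro.from_euler('ZY',[yaw,-35],degrees=True).as_matrix()
rv=(Ro.from_matrix(Rb)*Ro.from_euler('z',5.14,degrees=True).inv()).as_rotvec();print('rv',rv.round(4))
c=np.array([463.6,-206.1,143])
for b in ([65,0,60],[50,0,15],[46,0,3],[46,0,0],[40,0,0]):
    t=O+Rb@(np.array(b)+[8.6,0,-7]);print(b,t.round(1),(t-c).round(1))
print('x',Rb[:,0].round(3),'z',Rb[:,2].round(3))
E
```

```text
[559.35  99.62  36.39  14.38]
[[-0.8, -0.4], [0.2, -1.0], [-2.1, -0.1], [-0.5, 0.4], [-0.2, 0.3], [0.5, 0.9], [1.0, -0.6], [0.1, -2.1], [-0.4, -1.9], [-1.8, 1.9], [1.9, 3.0], [1.2, -0.7], [-0.1, 0.0], [-0.9, 1.3], [-1.1, 1.6]]
rv [ 0.1037 -0.6027  0.1562]
[65, 0, 60] [588.3 107.  125.6] [124.7 313.1 -17.4]
[50, 0, 15] [601.4 110.4  80.2] [137.8 316.5 -62.8]
[46, 0, 3] [604.9 111.3  68. ] [141.3 317.4 -75. ]
[46, 0, 0] [606.6 111.7  65.6] [143.  317.8 -77.4]
[40, 0, 0] [601.8 110.5  62.1] [138.2 316.6 -80.9]
x [0.793 0.203 0.574] z [-0.556 -0.142  0.819]
```

Request:
step_arm(
  targets=[
    [[13,31,4,0,0,0.016],[25,63,8,0,0,0.03],[37,94,8,0.014,-0.08,0.045],[50,125,8,0.03,-0.17,0.06],[62,157,6,0.045,-0.26,0.08],[75,188,3,0.06,-0.35,0.1],[88,220,-2,0.077,-0.44,0.12],[100,251,-7,0.09,-0.53,0.14],[112,282,-12,0.1037,-0.6027,0.1562],[125,313,-17,0.1037,-0.6027,0.1562],[125,313,-17,0.1037,-0.6027,0.1562],[125,313,-17,0.1037,-0.6027,0.1562]],
  ],
)

```text
time: 12.53
tool_pos: [586.5, 108.8, 122.8]
tcp_rot: [-179.9, -34.7, 14.6]
ft_force: [0.3, -0.0, -0.2]
finger_gap: 47.9
grip_force: 52.2
```

```bash
python3 - <<'E'
from h import *
w=snap('wrist','w5.png');s=snap('side');c=snap('scene');q=[r.sense()]
for _ in range(3): snap('scene'); q.append(r.sense())
print(np.mean([x['tool_pos'] for x in q],0).round(1),q[-1]['tcp_rot'],q[-1]['finger_gap'])
a=cv2.resize(s['img'][190:310,225:345],(320,320),interpolation=3)
cv2.imwrite('pics/m5.png',np.hstack([a,cv2.resize(w['img'],(427,320))]))
E
```

```text
[588.8 105.8 126.1] [179.98333091 -35.02706325  14.29214106] 48.140852097264116
```

View pics/m5.png

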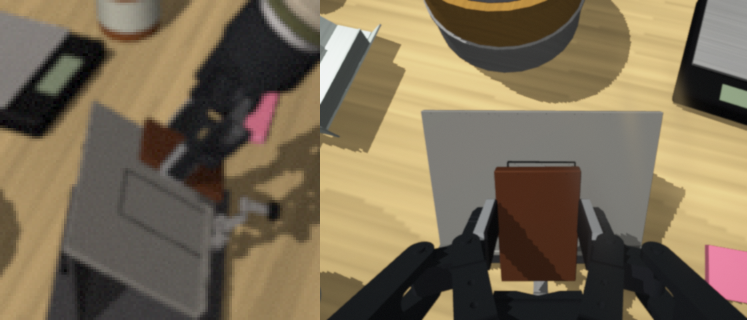

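The tile is held and tilted flat to the board. The outline's top line shows just beyond the tile at (507–575, 163), with the tile spanning (496–581). I go down close to the face and measure the centring there.

Request:
step_arm(
  targets=[
    [[5,1,-17,0,0,0],[10,2,-33,0,0,0],[13,3.5,-43,0,0,0],[15,3.8,-50,0,0,0],[15,3.8,-50,0,0,0],[15,3.8,-50,0,0,0]],
  ],
)

```text
time: 13.33
tool_pos: [603.6, 110.2, 75.9]
tcp_rot: [-180.0, -35.0, 14.3]
ft_force: [0.2, 0.4, -0.5]
finger_gap: 47.9
grip_force: 52.2
```

```bash
python3 - <<'E'
from h import *
import pickle
w=snap('wrist','w6.png');pickle.dump(w,open('w6.pkl','wb'));q=[r.sense()]
for _ in range(3): snap('scene'); q.append(r.sense())
print(np.mean([x['tool_pos'] for x in q],0).round(1),np.mean([x['ft_force'] for x in q],0).round(1))
g=cv2.cvtColor(w['img'],cv2.COLOR_BGR2GRAY);h=cv2.cvtColor(w['img'],cv2.COLOR_BGR2HSV)
B=max(browns(w),key=cv2.contourArea);print(cv2.boundingRect(B),np.round(cv2.boxPoints(cv2.minAreaRect(B))).tolist())
x,y,W,H=cv2.boundingRect(B)
for v in range(y-12,y+90,6): print(v,'|',*g[v,x-16:x+6],'|',*g[v,x+W-6:x+W+16])
E
```

```text
[604.2 110.4  77.1] [ 0.1 -0.2 -1.1]
(260, 250, 132, 172) [[260.0, 421.0], [260.0, 250.0], [391.0, 250.0], [391.0, 421.0]]
238 | 131 132 131 132 130 129 130 131 131 131 130 132 131 132 131 130 132 130 130 132 132 131 | 128 129 129 129 128 131 130 130 129 129 129 130 129 130 129 129 130 130 129 130 130 130
244 | 132 131 131 130 131 131 132 131 131 132 131 130 130 129 131 130 130 131 132 129 132 131 | 129 128 130 129 130 129 127 128 128 129 128 130 130 128 130 128 129 129 130 130 129 130
250 | 132 132 131 131 131 131 132 132 130 131 131 130 132 129 129 125 118 111 108 107 102 93 | 75 83 94 106 113 118 123 127 128 128 129 129 129 128 129 128 128 129 129 129 128 131
256 | 132 130 131 131 130 130 131 131 130 130 130 131 131 123 101 61 37 44 56 64 65 64 | 71 71 71 67 61 56 64 91 117 127 127 127 128 127 128 128 127 127 127 128 128 128
262 | 132 131 132 131 130 132 131 130 130 130 131 130 130 126 104 71 45 45 50 54 54 56 | 64 65 63 62 56 55 70 97 118 125 127 128 128 128 128 128 127 128 127 128 127 128
268 | 132 132 131 130 131 131 132 131 130 132 130 130 130 128 113 84 52 42 51 54 54 54 | 63
[... 1144 characters left out ...]
51 42 34 35 35 35 40 48 74 110 134 142 144 143 142 144 142 141 141 142 140 133
316 | 149 152 154 154 153 152 152 153 152 151 147 129 94 55 30 26 21 15 14 9 11 16 | 48 37 33 32 31 32 35 39 40 50 74 110 133 142 144 143 141 142 141 142 142 142
322 | 153 152 153 153 153 153 153 151 148 132 95 53 32 26 21 15 12 9 10 10 11 14 | 42 34 30 32 30 32 32 33 37 38 41 49 74 108 133 142 141 141 141 141 141 140
328 | 152 153 152 153 154 152 147 131 94 54 32 25 21 15 11 10 10 12 10 10 9 13 | 37 29 29 28 28 31 31 31 33 33 36 37 41 49 74 110 132 141 141 143 142 142
334 | 153 151 153 153 147 129 94 53 32 24 21 19 14 13 9 9 10 10 12 9 12 13 | 34 26 28 28 29 28 28 30 32 31 32 36 35 36 39 49 73 108 132 139 142 142
```

Request:
step_arm(
  targets=[
    [[2.2,0.6,-3.3,0,0,0],[4.4,1.1,-6.5,0,0,0],[4.4,1.1,-6.5,0,0,0]],
  ],
)

```text
time: 13.78
tool_pos: [608.0, 111.9, 69.0]
tcp_rot: [-180.0, -35.0, 14.4]
ft_force: [-0.1, -0.1, -1.0]
finger_gap: 48.1
grip_force: 52.2
```

Request:
step_arm(
  targets=[
    [[0.6,0.1,-0.8,0,0,0],[1.1,0.3,-1.6,0,0,0],[1.1,0.3,-1.6,0,0,0]],
  ],
)

```text
time: 14.03
tool_pos: [608.7, 112.1, 68.1]
tcp_rot: [180.0, -34.9, 14.4]
ft_force: [-16.1, -4.8, 13.5]
finger_gap: 48.4
grip_force: 54.5
```

Face contact is where expected, within about 1.5 mm. Ease the pressure and slide down towards the ledge.

Request:
step_arm(
  targets=[
    [[-0.6,-0.1,0.8,0,0,0],[-2.2,-0.5,-0.3,0,0,0],[-3.8,-0.9,-1.5,0,0,0],[-5.4,-1.3,-2.6,0,0,0],[-6.1,-1.5,-3.2,0,0,0]],
  ],
)

```text
time: 14.45
tool_pos: [602.4, 110.6, 64.0]
tcp_rot: [-180.0, -35.0, 14.4]
ft_force: [0.5, -0.4, -0.9]
finger_gap: 48.1
grip_force: 52.2
```

```bash
python3 - <<'E'
from h import *
w=snap('wrist','w7.png');print(r.sense()['tool_pos'],r.sense()['ft_force'])
g=cv2.cvtColor(w['img'],cv2.COLOR_BGR2GRAY)
B=max(browns(w),key=cv2.contourArea);x,y,W,H=cv2.boundingRect(B);print(x,y,W,H)
for v in range(y-12,y+30,6): print(v,'|',*g[v,265:300],'|',*g[v,365:400])
print([g[v,330] for v in range(y-20,y+10)])
E
```

```text
[602.37867767 110.59741848  63.98894372] [ 0.35687799 -0.19092112 -0.73472497]
260 250 131 172
238 | 135 135 134 133 133 134 134 134 134 134 134 135 134 134 134 134 136 135 134 135 134 134 134 134 134 135 134 134 133 134 135 134 135 135 134 | 134 133 134 134 133 134 133 134 133 134 133 132 132 132 134 134 133 134 134 132 133 135 133 131 134 134 133 133 133 131 132 133 132 133 133
244 | 52 52 52 53 52 53 52 51 53 52 53 52 53 54 53 55 53 52 54 54 53 52 52 52 53 53 54 52 52 54 52 53 54 52 51 | 51 50 50 51 50 53 53 53 53 52 54 55 54 55 57 57 56 57 58 58 58 60 58 61 60 60 62 62 62 62 59 56 55 62 78
250 | 96 89 86 86 87 87 85 85 84 86 86 85 87 85 87 85 86 85 86 86 88 85 86 85 87 88 86 85 86 86 85 85 87 85 85 | 73 74 75 75 75 76 74 76 77 75 75 77 78 78 78 78 79 79 75 74 73 76 85 99 113 123 124 127 128 127 111 81 61 60 78
256 | 66 67 67 67 68 68 68 66 67 67 67 69 66 66 67 67 67 66 66 67 67 68 67 67 67 67 68 68 66 69 68 68 66 66 67 | 67 67 68 69 70 68 68 70 68 69 69 71 70 70 71 71 72 73 72 74 72 74 75 73 73 75 84 97 110 117 104 76 56 63 91
262 | 55 56 56 56 55 57 56 54 55 58 56 55 56 56 55 57
[... 336 characters left out ...]
2 64 64 64 65 66 66 77 88 90 81 63 51 54 67 84
274 | 57 55 56 54 55 55 55 54 56 56 55 55 56 55 57 57 56 56 57 56 58 56 56 56 57 56 55 55 55 55 56 55 56 55 56 | 60 58 58 59 57 57 58 59 59 58 59 61 63 61 60 62 61 63 61 63 65 64 64 63 63 69 83 89 86 73 56 49 55 72 89
[np.uint8(135), np.uint8(134), np.uint8(134), np.uint8(133), np.uint8(134), np.uint8(136), np.uint8(135), np.uint8(135), np.uint8(135), np.uint8(133), np.uint8(120), np.uint8(93), np.uint8(54), np.uint8(34), np.uint8(53), np.uint8(91), np.uint8(118), np.uint8(127), np.uint8(127), np.uint8(111), np.uint8(79), np.uint8(57), np.uint8(52), np.uint8(52), np.uint8(54), np.uint8(59), np.uint8(67), np.uint8(68), np.uint8(62), np.uint8(59)]
```

```bash
python3 - <<'E'
from h import *
w=snap('wrist');g=cv2.cvtColor(w['img'],cv2.COLOR_BGR2GRAY)
for v in (238,241,244,247,250,256,262,268): print(v,*g[v,246:276],'|',*g[v,385:406])
E
```

```text
238 135 134 135 136 135 135 135 134 134 136 135 135 134 137 134 134 135 135 135 134 134 135 133 135 136 135 135 134 135 134 | 133 132 133 134 132 134 132 133 134 133 132 132 132 134 132 133 132 134 132 133 132
241 134 134 134 135 134 134 134 135 134 127 115 93 79 73 73 72 73 71 73 74 74 72 73 73 73 72 74 73 73 74 | 88 88 88 89 88 90 88 90 89 91 90 91 95 109 122 131 132 133 133 134 133
244 134 135 134 136 134 135 135 131 116 86 51 32 33 47 58 62 65 64 65 64 64 64 64 63 64 63 61 64 64 64 | 66 66 67 67 66 65 68 67 68 67 63 57 55 61 76 101 122 131 134 133 133
247 135 133 135 136 134 136 134 132 122 95 54 35 50 86 119 133 133 134 134 134 134 132 134 132 125 119 118 124 131 133 | 115 122 127 130 132 133 131 130 131 128 115 93 64 58 70 97 122 132 133 132 133
250 135 135 134 135 135 134 133 136 127 104 61 32 45 85 118 132 132 124 110 97 89 86 86 87 86 84 86 84 86 86 | 73 78 85 100 115 122 120 121 126 125 110 82 60 60 79 108 125 132 133 133 133
256 134 134 134 134 136 135 133 135 128 111 74 40 36 59 85 89 78 70 67 65 66 67 66 68 67 67 67 66 66 66 | 73 72 73 73 72 74 83 96 109 117 104 74 56 64 91 120 129 131 131 132 132
262 135 135 135 135 134 133 135 132 132 119 91 51 32 39 57 64 61 58 56 55 56 57 55 55 56 58 56 54 55 57 | 66 67 67 67 65 65 75 90 92 86 71 58 55 67 89 115 125 130 131 132 131
268 134 134 135 134 134 134 134 134 133 127 104 63 33 36 57 72 68 60 57 56 55 55 56 56 55 56 57 55 57 56 | 64 66 65 65 62 67 79 90 93 81 62 51 53 68 84 95 103 114 126 130 131
```

Outline lines sit at columns 257.2 and 397.5 (centre 327.3), tile edges at 261.6 and 391.5 (centre 326.5). The tile is therefore centred to about 0.3 mm, with roughly 0.5 to 1 mm to go to the ledge. Feel for the ledge.

Request:
step_arm(
  targets=[
    [[-0.4,-0.1,-0.6,0,0,0],[-1.2,-0.3,-1.1,0,0,0],[-1.2,-0.3,-1.1,0,0,0]],
  ],
)

```text
time: 14.8
tool_pos: [602.0, 110.3, 63.8]
tcp_rot: [180.0, -35.0, 14.4]
ft_force: [0.9, -0.1, -0.2]
finger_gap: 48.4
grip_force: 52.2
```

Request:
step_arm(
  targets=[
    [[-0.4,-0.1,-0.3,0,0,0],[-0.8,-0.2,-0.6,0,0,0],[-0.8,-0.2,-0.6,0,0,0]],
  ],
)

```text
time: 15.05
tool_pos: [601.9, 110.2, 64.0]
tcp_rot: [180.0, -35.1, 14.4]
ft_force: [3.6, 1.2, 0.3]
finger_gap: 47.9
grip_force: 52.2
```

Request:
step_arm(
  targets=[
    [[0,0,-1,0,0,0],[0.2,0,-1.6,0,0,0],[0.2,0,-1.6,0,0,0]],
  ],
)

```text
time: 15.3
tool_pos: [602.2, 110.3, 63.3]
tcp_rot: [180.0, -35.1, 14.4]
ft_force: [-12.9, -2.1, 18.3]
finger_gap: 48.0
grip_force: 54.8
```

Request:
step_arm(
  targets=[
    [[-1,-0.2,0.3,0,0,0],[-1,-0.2,0.3,0,0,0]],
  ],
)

```text
time: 15.47
tool_pos: [601.9, 110.1, 63.8]
tcp_rot: [180.0, -35.2, 14.4]
ft_force: [5.0, 2.9, 2.8]
finger_gap: 47.9
grip_force: 52.2
```

Request:
step_arm(
  targets=[
    [[0,0,0,0,0,0],[0,0,0,0,0,0],[0,0,0,0,0,0],[0,0,0,0,0,0]],
  ],
  fingers=-0.42,
)

```text
time: 15.8
tool_pos: [599.4, 109.9, 60.7]
tcp_rot: [-180.0, -34.9, 14.4]
ft_force: [0.3, -0.3, 0.2]
finger_gap: 60.6
grip_force: 0.0
```

Request:
step_arm(
  targets=[
    [[-4,-1,6,0,0,0],[-11,-3,16,0,0,0],[-22,-6,33,0,0,0],[-39,-10,57,0,0,0],[-56,-14,82,0,0,0],[-56,-14,82,0,0,0]],
  ],
)

```text
time: 16.3
tool_pos: [545.5, 95.6, 150.6]
tcp_rot: [179.8, -35.5, 14.5]
ft_force: [0.9, 0.1, 1.7]
finger_gap: 60.6
grip_force: 0.0
```

```bash
python3 - <<'E'
from h import *
w=snap('wrist','w8.png');g=cv2.cvtColor(w['img'],cv2.COLOR_BGR2GRAY)
q=[r.sense()]
for _ in range(2): snap('scene'); q.append(r.sense())
print(np.mean([x['tool_pos'] for x in q],0))
B=max(browns(w),key=cv2.contourArea);x,y,W,H=cv2.boundingRect(B);R=cv2.minAreaRect(B);print(x,y,W,H,R)
Rb=Ro.from_euler('ZY',[14.38,-35],degrees=True).as_matrix();O=np.array([559.4,99.5,40])
ap=cv2.approxPolyDP(B,4,True)[:,0]
for p in ap: print(p,(Rb.T@(onplane(w,p,O+8*Rb[:,2],Rb[:,2])-O)).round(1))
for v in (y-12,y-8,y-5,y+6): print(v,*g[v,x-14:x+6],'|',*g[v,x+W-6:x+W+14])
c=x+W//2;print(y,*g[y-14:y+8,c])
E
```

```text
[544.99934949  95.7058421  146.10861257]
288 197 77 112 ((326.0, 252.5), (111.0, 76.0), 90.0)
[289 198] [79.9 24.6  8. ]
[291 307] [ 1.5 25.4  8. ]
[360 308] [  0.8 -23.3   8. ]
[364 199] [ 79.3 -23.5   8. ]
185 115 114 115 115 115 115 115 116 114 115 115 114 115 115 114 115 115 115 116 114 | 115 116 114 114 114 115 114 114 114 113 114 114 114 115 114 114 114 115 113 115
189 115 115 115 115 115 115 115 116 114 113 112 111 111 111 111 111 111 111 112 111 | 112 112 112 111 112 113 111 110 111 113 112 114 115 114 115 114 113 114 115 114
192 115 116 115 114 115 115 115 109 96 69 47 45 50 53 52 52 51 53 52 52 | 53 52 52 53 52 51 48 49 47 57 73 95 108 113 114 114 115 114 115 114
203 115 114 115 116 114 115 115 110 95 67 53 75 97 97 76 56 46 46 46 47 | 48 47 49 49 48 51 58 67 61 53 70 97 110 112 113 113 114 114 114 115
197 115 115 116 116 114 116 111 96 62 46 68 94 100 93 73 53 48 49 47 47 45 45
```

View pics/w8.png

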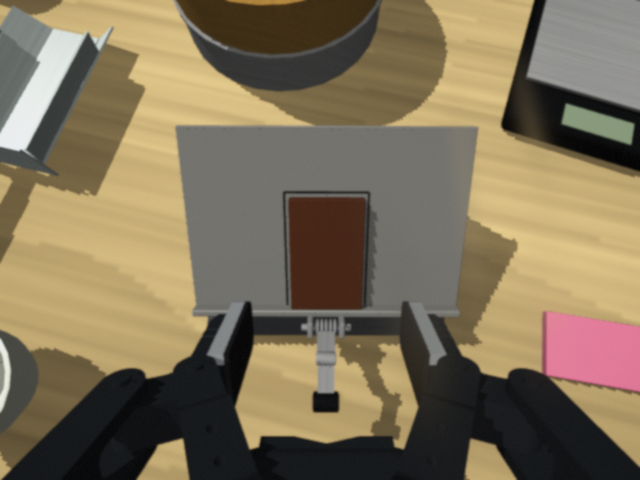

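The tile is seated flat at board x 0.8–79.9 (±25 to 24 in y) inside the outline at columns 284–368. The tile centre (326) matches, and the clip is open with its knob at (326,402). Now pinch the open knob.

Request:
step_arm(
  targets=[
    [[-9,-2,3,-0.03,0.118,0],[-18,-5,3,-0.06,0.237,0],[-27,-7,3,-0.09,0.355,0],[-36,-9,0,-0.121,0.474,0],[-43,-11.5,-5,-0.151,0.592,0],[-43,-11.5,-30,-0.151,0.592,0],[-43,-11.5,-55,-0.151,0.592,0],[-43,-11.5,-75,-0.151,0.592,0],[-43,-11.5,-84.5,-0.151,0.592,0],[-43,-11.5,-84.5,-0.151,0.592,0]],
  ],
  fingers=0,
)

```text
time: 17.28
tool_pos: [497.7, 84.3, 54.3]
tcp_rot: [-179.9, 0.5, 14.4]
ft_force: [1.0, -0.5, 0.4]
finger_gap: 42.4
grip_force: 0.0
```

```bash
python3 - <<'E'
from h import *
w=snap('wrist','w9.png');s=snap('side');c=snap('scene');q=[r.sense()]
for _ in range(2): snap('side'); q.append(r.sense())
print(np.mean([x['tool_pos'] for x in q],0),q[-1]['tcp_rot'],q[-1]['ft_force'])
E
```

```text
[502.12649894  84.49763507  60.33409548] [-1.79982762e+02 -1.48527181e-01  1.43691423e+01] [-1.00313144  0.0488993   0.36530773]
```

Request:
step_arm(
  targets=[
    [[0,0,0,0,0,0],[0,0,0,0,0,0],[0,0,0,0,0,0],[0,0,0,0,0,0]],
  ],
  fingers=1,
  newtons=50,
)

```text
time: 17.87
tool_pos: [501.9, 84.6, 60.4]
tcp_rot: [-180.0, -0.1, 14.4]
ft_force: [-1.6, 0.9, 5.6]
finger_gap: 14.1
grip_force: 48.7
```

Request:
step_arm(
  targets=[
    [[2.6,0.7,4.4,0,0,0],[5.5,1.4,8.5,0,0,0],[8.9,2.3,12.3,0,0,0],[12.6,3.2,15.7,0,0,0],[16.7,4.3,18.7,0,0,0],[21,5.4,21.3,0,0,0]],
  ],
)

```text
time: 18.37
tool_pos: [522.1, 89.9, 80.2]
tcp_rot: [-179.9, 0.1, 14.4]
ft_force: [1.0, -0.0, -13.8]
finger_gap: 13.0
grip_force: 48.8
```

Request:
step_arm(
  targets=[
    [[4.5,1.1,2.1,0,0,0],[9.2,2.3,3.7,0,0,0],[14.1,3.6,4.9,0,0,0],[19,4.8,5.5,0,0,0],[24,6.1,5.7,0,0,0],[29,7.4,5.3,0,0,0]],
  ],
)

```text
time: 18.87
tool_pos: [552.4, 97.5, 86.6]
tcp_rot: [-180.0, -0.1, 14.4]
ft_force: [-1.6, 0.2, -3.4]
finger_gap: 11.4
grip_force: 48.7
```

The gap shrinks as the tool rides a little high, so the knob is creeping towards the fingertips. Push down in place (radially at this angle) to regain depth.

Request:
step_arm(
  targets=[
    [[0,0,-1.5,0,0,0],[0,0,-3,0,0,0],[0,0,-3,0,0,0]],
  ],
  newtons=40,
)

```text
time: 19.12
tool_pos: [554.4, 97.9, 86.1]
tcp_rot: [-180.0, -0.4, 14.4]
ft_force: [-0.5, 1.4, 9.0]
finger_gap: 11.5
grip_force: 48.3
```

Request:
step_arm(
  targets=[
    [[-1,0,-2,0,0,0],[-1,0,-4,0,0,0],[-1,0,-4,0,0,0]],
  ],
  newtons=28,
)

```text
time: 19.37
tool_pos: [555.7, 98.4, 84.8]
tcp_rot: [180.0, -0.7, 14.4]
ft_force: [0.0, 1.9, 16.7]
finger_gap: 11.6
grip_force: 37.3
```

```bash
python3 - <<'E'
from h import *
s=snap('side');c=snap('scene');q=[r.sense()]
for _ in range(3): snap('wrist'); q.append(r.sense())
T=np.mean([x['tool_pos'] for x in q],0);print(T,np.mean([x['ft_force'] for x in q],0),q[-1]['finger_gap'],q[-1]['grip_force'])
Rb=Ro.from_euler('ZY',[14.38,-35],degrees=True).as_matrix();O=np.array([559.4,99.5,40])
for t in (.4,.5,.6,.7): print(t,proj(c,O+Rb@(np.array([-10,0,14])+51.4*np.array([np.cos(.236+t),0,np.sin(.236+t)]))).round(1))
p=proj(c,T).round(1);print('tcp',p)
g=cv2.cvtColor(c['img'],cv2.COLOR_BGR2GRAY)
u,v=int(p[0]),int(p[1])
for r_ in range(v-14,v+18,1): print(r_,*g[r_,u-12:u+13])
E
```

```text
[555.437693    98.30746748  84.56982408] [ 0.14118834  2.7609617  17.72623993] 11.38294922608159 35.68762421607971
0.4 [375.8 220.3]
0.5 [374.3 218.8]
0.6 [372.8 217.5]
0.7 [371.2 216.4]
tcp [374.3 223.3]
209 180 185 165 102 49 30 42 40 33 34 30 34 38 102 93 46 22 24 24 92 150 84 143 180 179
210 179 181 185 168 112 49 32 25 32 33 27 54 86 144 116 47 30 28 24 89 149 83 141 176 179
211 181 182 181 191 138 62 30 33 30 35 35 63 112 149 112 49 33 27 17 92 149 81 144 179 178
212 181 183 182 186 134 52 28 34 25 40 28 74 115 151 111 47 24 19 15 89 150 75 140 175 176
213 180 179 180 184 132 55 30 23 33 36 21 85 114 149 100 40 20 27 28 108 151 69 142 174 176
214 179 174 175 182 132 50 32 29 34 35 28 83 120 151 92 29 35 28 19 120 150 69 153 172 169
215 173 177 178 183 133 55 32 33 34 40 27 87 123 154 91 27 19 23 20 117 151 64 164 168 167
216 178 179 180 186 130 50 28 32 39 33 27 87 124 153 87 33 26 23 22 119 148 75 161 172 170
217 177 179 178 185 131 54 23 37 35 23 29 94 127 152 89 31 21 25 25 119 148 147 174 176 178
218 179 179 177 182 129 51 29 31 29 36 32 95 125 153 88 29 20 17 21 118 144 17
[... 1481 characters left out ...]
21 170 163 168 168 175 170 153 167 142 143 153 138
234 173 172 171 170 171 157 139 102 114 130 146 141 109 164 153 165 170 146 157 127 131 112 93 84 70
235 164 167 168 150 151 135 114 144 149 147 146 138 115 138 165 154 163 120 116 96 56 47 49 50 51
236 168 171 157 117 106 123 114 152 146 136 116 117 105 117 158 128 125 96 60 52 51 53 50 57 58
237 168 172 130 103 98 114 152 114 114 111 97 112 122 121 110 94 58 51 47 58 49 59 55 49 51
238 165 168 113 102 101 98 176 120 97 113 99 101 106 94 58 51 54 57 52 47 52 50 47 46 39
239 164 167 132 110 102 91 143 140 107 105 93 56 51 52 48 46 45 51 44 46 50 49 43 44 42
240 163 163 160 122 85 128 113 115 97 58 44 51 53 50 50 40 50 46 45 42 44 43 36 44 42
```

The scene view shows the pads still holding the clip: fingertips end near row 222, below the knob's expected row 218, at joint ≈0.5. Continue down.

Request:
step_arm(
  targets=[
    [[3,0.8,1,0,0,0],[6,1.5,1.5,0,0,0],[9,2.2,1.5,0,0,0],[11,2.8,1,0,0,0]],
  ],
)

```text
time: 19.95
tool_pos: [564.7, 100.8, 83.2]
tcp_rot: [-180.0, -0.4, 14.4]
ft_force: [1.9, 2.3, 5.7]
finger_gap: 11.4
grip_force: 34.5
```

Request:
step_arm(
  targets=[
    [[2,0.5,-0.5,0,0,0],[4,1,-1,0,0,0],[6,1.5,-1.5,0,0,0],[6,1.5,-1.5,0,0,0]],
  ],
)

```text
time: 20.28
tool_pos: [570.4, 102.2, 81.0]
tcp_rot: [-180.0, -0.4, 14.4]
ft_force: [3.5, 1.8, 6.0]
finger_gap: 11.4
grip_force: 32.7
```

Request:
step_arm(
  targets=[
    [[1,0.2,-1.5,0,0,0],[2,0.5,-3,0,0,0],[2,0.5,-3,0,0,0]],
  ],
)

```text
time: 20.53
tool_pos: [571.6, 102.4, 77.1]
tcp_rot: [-180.0, -0.3, 14.4]
ft_force: [4.8, 1.9, 5.2]
finger_gap: 0.2
grip_force: 3.4
```

Request:
step_arm(
  targets=[
    [[1,0.2,-1.5,0,0,0],[2,0.5,-3,0,0,0],[2,0.5,-3,0,0,0]],
  ],
)

```text
time: 20.78
tool_pos: [574.4, 102.9, 74.8]
tcp_rot: [180.0, -0.4, 14.4]
ft_force: [6.4, 2.5, 6.8]
finger_gap: -0.1
grip_force: 4.3
```

The pads slipped off the knob. The force (board +x, about 9 N) suggests the shut fingers are now on the knob's far side, still holding the clip back. I check that numerically before moving.

```bash
python3 - <<'E'
from h import *
s=snap('side','s10.png');w=snap('wrist','w10.png');c=snap('scene','c10.png');q=r.sense();T=q['tool_pos'];print(T,q['ft_force'])
Rb=Ro.from_euler('ZY',[14.38,-35],degrees=True).as_matrix();O=np.array([559.4,99.5,40])
for t in (0,.22,.4,.5,.6,.8): 
    P=O+Rb@(np.array([-10,0,14])+51.4*np.array([np.cos(.236+t),0,np.sin(.236+t)]));print(t,P.round(),*(proj(i,P).round(1) for i in (s,w,c)))
for n,i in (('s',s),('w',w)): print(n,'tip',proj(i,T),proj(i,T+[10,2.5,0]),proj(i,T-[10,2.5,0]))
g=cv2.cvtColor(s['img'],cv2.COLOR_BGR2GRAY)
for v in range(246,274): print(v,*g[v,282:312])
E
```

```text
[574.2562668  102.85131092  74.84439848] [6.75455322 1.22747306 7.32215154]
0 [577. 104.  84.] [292.3 263.8] [327.8 312.9] [381.1 227.6]
0.22 [568. 102.  91.] [296.3 261.8] [327.8 341.2] [378.4 223.3]
0.4 [560. 100.  94.] [300.  260.7] [327.8 364.6] [375.8 220.3]
0.5 [555.  98.  96.] [302.2 260.3] [327.8 377.1] [374.3 218.8]
0.6 [550.  97.  97.] [304.4 260.1] [327.8 389. ] [372.8 217.5]
0.8 [540.  95.  97.] [308.9 260.2] [327.8 409.8] [369.6 215.5]
s tip [293.54425382 266.70539832] [289.06994771 266.5446641 ] [298.02045061 266.86620047]
w tip [328.6982653  307.29623792] [328.8984186  285.96964866] [328.50572363 327.81179848]
246 89 88 74 56 40 46 71 106 128 132 129 100 51 21 21 19 19 47 98 134 138 137 134 138 138 139 138 139 139 134
247 88 91 85 69 58 69 91 117 127 131 128 102 57 41 38 28 34 64 110 139 137 135 138 137 137 140 140 138 137 135
248 88 90 92 72 60 65 81 105 121 120 119 95 54 49 54 40 49 92 124 137 138 138 133 135 133 134 138 140 133 134
249 92 91 87 70 51 49 65 87 96 100 93 74 49 43 42 38 52 89 120 128 135 134 127 119 119 129 137 138 136 133
250 91 88 81 65 53 53 70 95 1
[... 1586 characters left out ...]
58 52 39 29 36 34 45 60
267 39 40 44 40 40 40 42 44 44 40 39 43 69 92 102 90 79 82 91 94 79 63 63 48 34 31 30 37 47 64
268 42 38 45 44 42 43 40 40 45 40 39 52 88 119 119 100 96 106 112 101 81 68 63 47 39 32 34 35 46 62
269 41 39 38 44 41 43 38 40 41 36 43 55 91 113 115 105 102 109 114 100 81 69 63 49 42 39 36 40 51 68
270 43 46 43 39 38 41 42 42 42 39 42 48 68 84 87 76 72 79 85 93 82 73 64 57 60 72 70 59 55 70
271 44 44 43 39 43 37 45 41 40 42 37 40 48 50 53 44 38 44 51 67 74 77 69 65 75 96 105 92 70 70
272 43 42 46 42 41 43 43 39 40 43 37 39 42 44 40 41 37 38 36 47 65 76 77 70 82 100 111 103 90 79
273 48 46 47 45 47 43 43 39 44 40 42 40 34 39 45 46 41 38 37 41 62 85 90 82 79 97 103 99 87 84
```

Confirmed: the knob sits at side pixel (300.5,260), so joint ≈0.42, resting against the robot side of the fingers (columns 288–298). The fingers still hold it, so I let it down by easing them forward slowly.

Request:
step_arm(
  targets=[
    [[1,0.2,1,0,0,0],[2,0.5,2,0,0,0],[3,0.8,3,0,0,0],[4,1,4,0,0,0],[5,1.3,5,0,0,0],[6,1.5,6,0,0,0]],
  ],
)

```text
time: 21.43
tool_pos: [576.7, 104.0, 77.7]
tcp_rot: [-179.9, 0.1, 14.4]
ft_force: [1.9, 0.3, -2.5]
finger_gap: -0.2
grip_force: 1.3
```

```bash
cat > kn.py <<'E'
from h import *
s=snap('side');q=r.sense();print(q['tool_pos'],q['ft_force'],q['finger_gap'])
g=cv2.cvtColor(s['img'],cv2.COLOR_BGR2GRAY)
for v in range(254,270,2): print(v,*g[v,282:312])
E
python3 kn.py
```

```text
[577.1270519  104.05556501  78.11822459] [ 3.45465496  1.23998651 -1.60210019] 0.3153209686105109
254 91 87 62 31 15 19 26 26 22 24 15 14 18 18 41 69 89 93 92 92 94 97 93 83 84 109 126 132 135 138
256 81 88 82 66 52 53 43 22 19 15 10 14 17 31 44 68 75 69 68 80 88 87 73 66 69 75 78 90 114 115
258 45 53 59 71 88 101 92 56 21 21 23 20 38 58 65 49 23 13 16 42 68 73 63 67 69 74 74 76 74 77
260 43 39 41 41 63 96 89 58 32 21 19 25 36 64 67 45 22 12 11 26 66 73 62 62 61 60 63 62 69 76
262 40 42 38 41 61 93 93 60 29 24 29 28 35 64 68 43 11 10 12 21 44 54 57 52 40 31 31 34 39 57
264 41 45 37 42 47 66 78 56 41 37 38 41 51 69 74 68 57 38 33 46 51 55 58 47 38 29 34 33 40 62
266 39 42 39 38 38 44 47 50 49 46 46 50 68 81 87 83 75 65 71 68 57 57 59 47 35 36 29 33 43 64
268 44 40 35 41 46 40 39 42 42 39 45 79 109 118 110 94 96 109 107 92 71 66 60 49 36 30 30 35 49 64
```

Request:
step_arm(
  targets=[
    [[1,0.2,0.5,0,0,0],[2,0.5,1,0,0,0],[3,0.8,1.5,0,0,0],[4,1,2,0,0,0],[5,1.3,2.5,0,0,0],[6,1.5,3,0,0,0]],
  ],
)

```text
time: 21.98
tool_pos: [583.2, 105.6, 81.4]
tcp_rot: [-180.0, 0.0, 14.4]
ft_force: [0.5, -0.9, 0.6]
finger_gap: -0.2
grip_force: 0.0
```

```bash
python3 kn.py
```

```text
[583.20132673 105.54696747  81.48856765] [-0.97051779 -0.43331069  0.82766953] -0.14766148524678985
254 47 26 34 33 23 19 11 15 9 15 22 39 70 87 87 87 92 89 93 89 90 76 64 65 83 108 125 132 130 119
256 75 83 96 85 47 19 16 16 19 27 52 65 80 85 86 86 88 91 87 90 90 80 61 64 68 74 78 90 107 106
258 46 69 96 94 57 28 22 22 22 40 62 74 66 49 38 42 58 76 86 81 68 58 58 63 74 69 75 76 79 77
260 41 61 92 91 58 31 22 25 31 41 62 75 54 24 9 10 20 44 64 67 59 56 55 60 58 62 61 66 70 73
262 43 55 85 92 64 35 31 29 28 41 65 74 55 27 15 5 23 41 57 61 57 54 56 53 38 37 33 34 45 63
264 41 42 54 61 52 50 48 41 41 42 49 47 36 31 28 18 37 50 59 60 56 60 58 51 35 34 34 36 42 65
266 39 41 38 42 42 38 42 38 33 32 40 55 71 83 65 44 43 49 51 58 56 62 59 53 36 34 34 35 43 61
268 41 42 40 43 40 43 40 41 41 57 89 109 107 91 82 94 103 101 82 66 51 57 60 51 37 29 28 37 46 65
```

The knob now sits at (296.5,261.5), matching joint 0.22 (296.3,261.8), and the force is zero. The clip is down on the tile, so I back away.

Request:
step_arm(
  targets=[
    [[2,0.5,2,0,0,0],[4,1,5,0,0,0],[4,1,15,0,0,0],[4,1,40,0,0,0],[4,1,75,0,0,0],[4,1,105,0,0,0],[-20,-5,120,0,0,0],[-20,-5,120,0,0,0],[-20,-5,120,0,0,0]],
  ],
)

```text
time: 22.78
tool_pos: [563.8, 100.5, 203.6]
tcp_rot: [-180.0, -0.2, 14.4]
ft_force: [0.3, -0.2, -0.9]
finger_gap: 0.2
grip_force: 0.0
```

```bash
python3 kn.py; python3 - <<'E'
from h import *
w=snap('wrist','w11.png');c=snap('scene')
Rb=Ro.from_euler('ZY',[14.38,-35],degrees=True).as_matrix();O=np.array([559.4,99.5,40])
B=max(browns(w),key=cv2.contourArea)
for p in cv2.approxPolyDP(B,3,True)[:,0]: print(p,(Rb.T@(onplane(w,p,O+8*Rb[:,2],Rb[:,2])-O)).round(1))
g=cv2.cvtColor(w['img'],cv2.COLOR_BGR2GRAY)
x,y,W,H=cv2.boundingRect(B);print(x,y,W,H)
for v in (y+8,y+25): print(v,*g[v,x-12:x+6],'|',*g[v,x+W-6:x+W+12])
k=O+Rb@(np.array([-10,0,14])+51.4*np.array([np.cos(.456),0,np.sin(.456)]));u,v=proj(w,k).round().astype(int);print(u,v)
m=(g<22).astype(np.uint8);n,l,st,ce=cv2.connectedComponentsWithStats(m)
print([(st[i].tolist(),ce[i].round(1).tolist()) for i in range(1,n) if abs(ce[i]-[u,v]).max()<20 and st[i][4]>20])
for n,i in (('scene',c),('wrist',w)):
    for b in browns(i):
        R=rect_at(i,b,8)
        if 45<max(R[1])<70: print(n,np.round(R[0]),np.round(R[1]))
E
```

```text
[563.37599787 100.53750612 201.87379273] [ 0.73959733 -0.3431854  -0.50462573] -0.4100859723347175
254 91 92 90 90 90 91 91 89 93 91 88 89 88 88 91 88 91 90 90 90 96 98 105 106 99 113 124 131 133 137
256 82 88 91 91 90 91 90 88 92 92 90 88 90 88 87 87 88 89 92 91 93 100 104 100 90 77 78 92 112 116
258 42 57 64 71 77 86 93 91 91 93 91 87 79 56 38 43 57 77 86 88 94 99 103 95 82 75 75 75 79 77
260 39 38 43 46 47 64 68 80 87 91 92 86 64 32 16 9 29 63 85 90 96 97 92 85 69 63 61 65 68 74
262 45 42 37 40 41 43 45 48 48 64 72 72 53 24 14 14 31 62 86 91 94 103 96 75 47 35 29 31 38 61
264 41 43 39 42 43 40 44 42 37 42 38 41 39 36 31 27 47 73 89 93 94 105 94 71 45 33 33 36 42 60
266 41 39 41 42 43 39 43 37 36 39 52 69 82 87 71 54 60 71 80 91 92 82 64 53 37 32 34 35 44 62
268 45 37 36 43 38 36 45 40 41 56 89 109 107 94 82 97 107 102 87 70 56 60 61 52 34 33 31 36 48 62
[292 143] [85.  23.5  8. ]
[298 222] [ 2.2 24.5  8. ]
[316 222] [2.2 9.7 8. ]
[318 202] [27.1  7.6  8. ]
[333 200] [29.4 -4.   8. ]
[338 223] [ 0.9 -8.5  8. ]
[355 223] [  0.9 -22.6   8. ]
[363 143] [ 85.  -22.8   8. ]
290 143 75 81
151 96 94 93 96 94 95 90 73 48 48 69 79 68 55 50 49 49 48 | 49 48 48 48 45 44 46 38 30 34 55 71 86 91 93 93 94 94
168 96 96 94 95 96 95 96 94 88 69 48 56 77 77 60 46 38 37 | 39 38 38 41 43 40 31 34 47 57 61 61 60 64 76 87 94 94
328 224
[([317, 217, 22, 15, 283], [327.1, 224.1])]
scene [ 605. -251.] [59. 60.]
scene [ 505. -385.] [53. 51.]
```

The knob at (327,224) matches the on-tile position (328,224), the tile is still seated, and the disc and square have not moved. Hand in.

```bash
python3 -c "
from bench import r
print(r.hand_in())"
```

```text
the job is handed in; nothing more can be done
None
```

I handed the job in: the oblong tile is on the ledge, centred in the outline, with the clip resting on it. The pinch slipped off the knob part-way down, so for the last part I let the clip down against the shut fingers rather than in the grip; it did not snap.

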